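# Dispense one coin roll at the teller's counter

## Task

A customer needs one roll of the yellow-wrapped coins. With the fingertips, press the rubber pad of the yellow dispenser's rocking lever all the way down, keep it down until one roll has run out under the gate into the catch tray, then let the pad come all the way back up so that the next roll settles against the shut gate. Only that one roll: do not touch any roll or the gate by hand, do not work the grey dispenser, pick nothing up and leave everything else on the counter where it is.

Things in the scene. Friction and masses are not known exactly. Their poses are not given: they have to be found in the camera images.
- yellow_dispenser: yellow sheet-metal coin-roll dispenser fixed to the counter, 315 (x) x 118 x 106 mm high. Origin at counter level, 155 mm ahead of its rear end; +x away from the teller, downhill. From the rear: press pad (x -126 mm), 10 degree lane with four yellow rolls lying crosswise (x -84 to 50, lane sides 91 mm high at the rear, 65 at the gate), gate (x 50), ramp, catch tray (x 98 to 157, rim 40 mm high).
- yellow_lever (a joint): rocking lever of the yellow dispenser, rad. 0: at rest, pad up, gate shut; grows as the pad goes down; 0.285: at its rigid stop, pad 28 mm lower, gate fully up. Shaft crosswise, 95 mm ahead of the pad and 38 mm lower. A spring returns it to 0. About 5 N at the pad moves it, 7 N holds it down (more only presses on the stop). The gate frees the first roll by about 0.23.
- yellow_pad (a point): centre of the top of the black ribbed rubber pad on the rear end of the yellow lever, the place to press; 32 mm (dispenser x) by 44 mm (y); about 103 mm above the counter at rest, 74 mm when pressed home, moving 7 mm backwards on the way. Nothing lies above it.
- yellow_gate (a point): steel gate blade, 90 x 40 x 3 mm, on the front end of the yellow lever; rises 24 mm as the pad is pressed. This point: middle of its lower edge. While the gate is up, two pins of the lever stand up through the bed and hold the second roll back until the lever is nearly back at 0: one full press and release gives one roll, however long it is held.
- yellow_tray (a point): centre of the floor of the yellow dispenser's catch tray, 128 mm ahead of its origin, 11 mm above the counter; tray inside 57 mm (x) by 96 mm (y).
- grey_dispenser: grey sheet-metal coin-roll dispenser fixed to the counter (same make; not to be used), 315 (x) x 118 x 106 mm high. Origin at counter level, 155 mm ahead of its rear end; +x away from the teller, downhill. From the rear: press pad (x -126 mm), 10 degree lane with three grey rolls lying crosswise (x -84 to 50, lane sides 91 mm high at the rear, 65 at the gate), gate (x 50), ramp, catch tray (x 98 to 157, rim 40 mm high).
- grey_lever (a joint): rocking lever of the grey dispenser, same as the yellow one; leave it at rest, 0.
- grey_pad (a point): centre of the top of the black ribbed rubber pad on the rear end of the grey lever, not to be pressed; 32 mm (dispenser x) by 44 mm (y); about 103 mm above the counter at rest, 74 mm when pressed home, moving 7 mm backwards on the way. Nothing lies above it.
- yellow_roll1: yellow-wrapped coin roll, 25 mm diameter, 92 mm long, about 0.3 kg, first in the lane, against the gate of the yellow dispenser at the start; origin at its centre, y along its length (it turns about y as it rolls).
- yellow_roll2: yellow-wrapped coin roll, 25 mm diameter, 92 mm long, about 0.3 kg, second in the lane of the yellow dispenser at the start; origin at its centre, y along its length (it turns about y as it rolls).
- yellow_roll3: yellow-wrapped coin roll, 25 mm diameter, 92 mm long, about 0.3 kg, third in the lane of the yellow dispenser at the start; origin at its centre, y along its length (it turns about y as it rolls).
- yellow_roll4: yellow-wrapped coin roll, 25 mm diameter, 92 mm long, about 0.3 kg, fourth, uppermost in the lane of the yellow dispenser at the start; origin at its centre, y along its length (it turns about y as it rolls).
- grey_roll1: grey-wrapped coin roll, 25 mm diameter, 92 mm long, about 0.3 kg, first in the lane, against the gate of the grey dispenser at the start; origin at its centre, y along its length (it turns about y as it rolls).
- grey_roll2: grey-wrapped coin roll, 25 mm diameter, 92 mm long, about 0.3 kg, second in the lane of the grey dispenser at the start; origin at its centre, y along its length (it turns about y as it rolls).
- grey_roll3: grey-wrapped coin roll, 25 mm diameter, 92 mm long, about 0.3 kg, third in the lane of the grey dispenser at the start; origin at its centre, y along its length (it turns about y as it rolls).
- loose_roll: spare cream-wrapped coin roll, 25 mm diameter, 92 mm tall, standing on end on the counter; origin at its centre. Bystander.
- stamp: self-inking rubber stamp, black and red, 42 x 34 mm, 68 mm tall; origin at the centre of its underside. Bystander.
- mug: white mug, 78 mm diameter, 92 mm tall, handle at its +y; origin at the centre of its underside. Bystander.
- moistener: round blue finger moistener with a yellow sponge, 76 mm diameter, 31 mm tall; origin at the centre of its underside. Bystander.
- note_bundle: banded bundle of pink banknotes, 70 (x) x 150 (y) x 13 mm, lying flat; origin at the centre of its underside. Bystander.
- calculator: grey desk calculator, 150 (x) x 105 (y) x 24 mm; origin at the centre of its underside. Bystander.
Not all that is in view belongs to the job. What is shaped like the yellow_roll4 but green is not meant.

How it is judged (in metres and radians):
On the way:
1. the fingers hold the yellow lever pressed down (value of joint yellow_lever above 0.24 rad and contact force between the fingers and yellow_dispenser above 0.5 N), for 0.1 s.
At the end, for the whole second after the job is handed in: One yellow roll lies still inside the yellow catch tray; the yellow lever is back up (under 0.03 rad), the next roll within about 9 mm of its place at the gate and the rest behind it; grey lever up, grey rolls within 10 mm and bystanders within 30 mm of their places, upright within 0.3 rad (x of yellow_roll1 in the frame of yellow_dispenser between 0.095 and 0.16 m and z of yellow_roll1 in the frame of yellow_dispenser below 0.032 m and linear speed of yellow_roll1 below 0.03 m/s and value of joint each of yellow_lever, grey_lever below 0.03 rad and x of yellow_roll2 in the frame of yellow_dispenser between 0.03 and 0.047 m and x of yellow_roll3 in the frame of yellow_dispenser between 0.004 and 0.022 m and x of yellow_roll4 in the frame of yellow_dispenser between -0.024 and -0.001 m and distance of each of grey_roll1, grey_roll2, grey_roll3 from where it was at the start of the episode below 0.01 m and distance of each of loose_roll, stamp, mug, moistener, note_bundle, calculator from where it was at the start of the episode below 0.03 m and angle between each of loose_roll, stamp, mug, moistener, note_bundle, calculator's own z axis and vertical below 0.3 rad); the robot touches nothing.
It fails at once if the hand touches or lifts a coin roll (contact force between any of the arm, the fingers and yellow_roll1 above 0.5 N or contact force between any of the arm, the fingers and yellow_roll2 above 0.5 N or contact force between any of the arm, the fingers and yellow_roll3 above 0.5 N or contact force between any of the arm, the fingers and yellow_roll4 above 0.5 N or contact force between any of the arm, the fingers and grey_roll1 above 0.5 N or contact force between any of the arm, the fingers and grey_roll2 above 0.5 N or contact force between any of the arm, the fingers and grey_roll3 above 0.5 N or contact force between any of the arm, the fingers and loose_roll above 0.5 N or height (world z) of any of yellow_roll1, yellow_roll2, yellow_roll3, yellow_roll4, grey_roll1, grey_roll2, grey_roll3 above 0.1 m).
It fails at once if the gate is moved by hand (contact force between any of the arm, the fingers and yellow_lever_c0 above 0.5 N or contact force between any of the arm, the fingers and yellow_lever_c1 above 0.5 N).
It fails at once if a second yellow roll comes out (x of yellow_roll2 in the frame of yellow_dispenser above 0.065 m).
It fails at once if the grey dispenser's lever is pressed (value of joint grey_lever above 0.06 rad).
It fails at once if another thing on the counter is knocked over, shifted by more than 30 mm or picked up (distance of any of loose_roll, stamp, mug, moistener, note_bundle, calculator from where it was at the start of the episode above 0.03 m or angle between any of loose_roll, stamp, mug, moistener, note_bundle, calculator's own z axis and vertical above 0.5 rad).
It also fails if it takes over 32 s, if anything falls off the work surface, if the arm or the gripper's body presses on something with over 40 N, if the wrist force passes 120 N, or if a joint passes its speed limit or range.

## Robot

A 6-joint arm with a two-finger parallel gripper is mounted at the origin on the work surface. World frame = base frame: x ahead of the robot, y to its left, z up, the work surface at z = 0. Lengths are in m, angles in degrees, forces in N, time in s.
With the tool pointing down it reaches from about 0.25 to 0.85 m from the base axis. Payload 12.5 kg.
Tool frame: the origin (TCP) lies midway between the tips of the shut fingers; the grasp point (between the pads) lies r.pinch_z behind it (r.pinch_z is the distance from the TCP to the grasp point, in m); z points along the fingers, y is the direction in which the jaws open and shut (so a half turn about z gives the same grasp; the last joint's range is limited). The gripper opens to 93 mm and grips with 3 to 60 N. Pads are 15 mm wide; open, the fingers measure 128 mm over their backs; the gripper's body (75 mm by 188 mm) begins 65 mm behind the grasp point.
Start: joints at [69.809, 20.094, 94.641, -0, 65.266, -4.847], TCP at [0.146, 0.53, 0.219] pointing down, gripper open.
Joint ranges: [-157.81, 157.81], [-45, 120.19], [0.68, 151.7], [-89.99, 269.99], [4.06, 180], [-164.3, 164.3]. Speed limits (degrees/s): [127.2, 127.2, 159.86, 180, 180, 180].

## Interface

Orientations are given as [roll, pitch, yaw] about the fixed x, y, z axes, in that order (R = Rz(yaw) Ry(pitch) Rx(roll)).
In Python, from cell import r gives the robot as it stands.
- The arm moves only by the tool servo_tool, never from a script. Its argument "series" is a list of rows, each an object of numbers: "x", "y", "z": the shift along the tool's x, y, z in units of 25 mm (1.0 is 25 mm); "roll": the turn about the tool's z in units of 8 degrees (1.0 is 8 degrees). In form: [{"x": .., "y": .., "z": .., "roll": ..}, ...]. A call has exactly 10 rows; each row shifts and turns the commanded pose from where the row before left it, along the tool's axes as they then stand; what a row does not reach is not made up. A row lasts 1/8 s, in which the tool goes at most 62.5 mm and 10.7 degrees, less where a joint would pass 70% of its speed; a pose out of reach is approached as far as the arm can. A call is refused whole if a number of a shift passes 1 or a number of a turn 1, either way. A call with a gripper value outside its range is refused whole. "fingers" is the opening, from 0 (shut) to 1 (fully open), set as the call begins (left out, the last holds). The fingers move at their own pace and stop on an object; "newtons" is the grip in N (left out, the last holds). Time passes only in rows, so rows that do not move let the fingers close, or fill a call up. It gives the time, the measured TCP pose, the force and the opening at its end, in the units of the state.
- r.sense(): the state, without advancing time (a new reading comes with each control period).
- r.read_camera(name): name is "side" or "top" or "wrist"; returns (picture, depth): 400x640x3 uint8, red, green, blue; 400x640 float32, m along the optical axis (not along the pixel's ray), 0 where there is no reading.
- r.calibration(name): a dict with "K" (3x3 intrinsics, pixels), "R" (3x3) and "t" (3): a world point X has camera coordinates R X + t; the wrist camera has in their place "tool_from_camera" (4x4, takes a point from camera to tool coordinates, whose origin is the TCP and whose axes are the flange's). Camera axes: x right, y down, z forward; pixel columns grow to the right and rows downward; lengths in m; the calibration is good to about 2 mm. A picture is of the moment at which its call begins: read the wrist's pose just before it. calibration takes no time and is no camera call.
- r.close_job(): hands the job in, once; it reports no verdict.
The state is a dict: "t": time; "joint_pos": joint angles; "joint_vel": joint speeds; "joint_torque": joint torques, N m; "position": TCP position; "tool_rot": TCP orientation; "force": force on the tool from outside, world axes, zero at the start; "wrist_torque": the same for the moment, N m; "gripper_width": finger opening in m.
Only numpy, scipy, OpenCV 4.12 (cv2) and the standard library are available. Lean on these libraries where they do the work, as an engineer would, in place of code of your own. Each camera call takes 0.05 s, during which the arm holds its last target.

## Working session

There is one attempt and no reset: what is moved stays moved. The work goes in short steps, Python scripts to look and compute and a tool call to move; the robot and the scene stay as the last step left them, time stands still between calls to the robot, and variables do not carry over. Pictures are saved under pics/ and viewed, and the job is handed in when it is done.

Besides the shell and the picture viewer there is one more tool, called after "Call:" as name(argument=value, ...), one argument or row to a line, values as JSON. servo_tool: Moves the arm, as the interface text tells. Its arguments: {"type":"object","properties":{"series":{"type":"array"},"fingers":{"type":"number"},"newtons":{"type":"number"}},"required":["series"]}

```bash
mkdir -p pics; python3 - <<'E'
from cell import r
import cv2,numpy as np
s=r.sense();print(s['t'],s['position'],s['tool_rot'],s['force'],s['gripper_width'],r.pinch_z)
for n in ("top","side"):
    p,d=r.read_camera(n);cv2.imwrite(f"pics/{n}0.png",p[:,:,::-1]);np.savez(f"{n}0.npz",p=p,d=d)
    print(n,r.calibration(n))
E
```

```text
0.0 [0.14539309 0.53007375 0.21809998] [-1.79933047e+02 -4.18373193e-03  1.64657720e+02] [-0.09628141  0.67197357  0.2038729 ] 0.09314582392106018 0.0188
top {'K': array([[487.27284857,   0.        , 314.88956553],
       [  0.        , 487.27284857, 204.89629733],
       [  0.        ,   0.        ,   1.        ]]), 'R': array([[ 0.00511483, -0.99988198,  0.01448638],
       [-0.98839348, -0.00725452, -0.15174222],
       [ 0.15182941, -0.01354211, -0.98831394]]), 't': array([-0.01727442,  0.5078536 ,  1.37121277])}
side {'K': array([[463.60193244,   0.        , 312.35574637],
       [  0.        , 463.60193244, 199.35945518],
       [  0.        ,   0.        ,   1.        ]]), 'R': array([[ 0.99544117, -0.09425518,  0.01458908],
       [-0.0404551 , -0.55577508, -0.83034779],
       [ 0.08637283,  0.82597217, -0.5570545 ]]), 't': array([-0.51238561,  0.11897895,  1.29319059])}
```

View pics/top0.png

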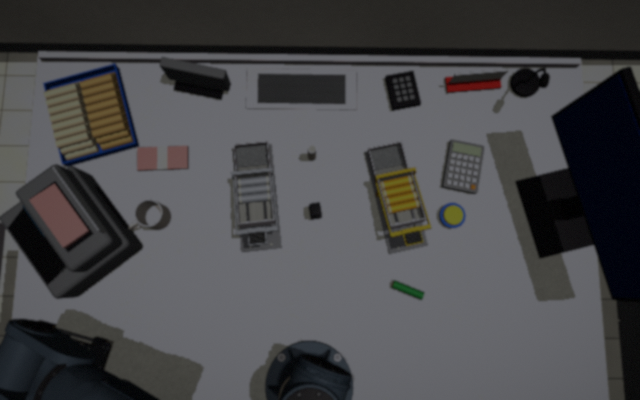

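View pics/side0.png

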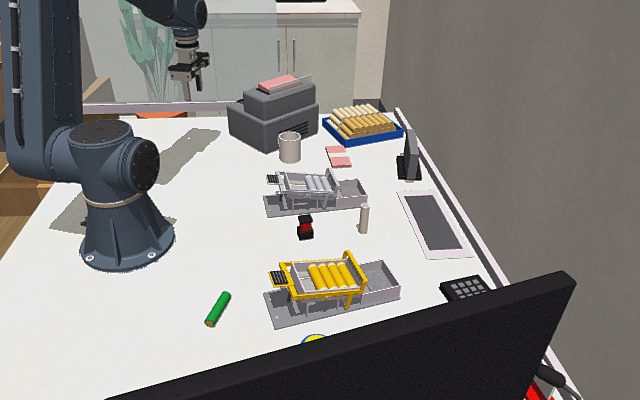

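The top view shows the yellow dispenser around (398,195), its pad near (412,239) and its tray near (385,157). The grey dispenser is around (255,195). The green roll at (407,290) is a distractor. I'll enlarge the pad in both views.

```bash
python3 - <<'E'
import cv2,numpy as np
t=np.load("top0.npz")['p'];s=np.load("side0.npz")['p']
a=cv2.convertScaleAbs(cv2.resize(t[135:260,350:450],None,fx=4,fy=4,interpolation=cv2.INTER_CUBIC),alpha=2)
b=cv2.resize(s[240:340,255:415],None,fx=2.5,fy=2.5,interpolation=cv2.INTER_CUBIC)
c=np.zeros((500,800,3),np.uint8);c[:500,:400]=a;c[:250,400:]=b
cv2.imwrite("pics/crop0.png",c[:,:,::-1])
E
```

```text
(no output)
```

View pics/crop0.png

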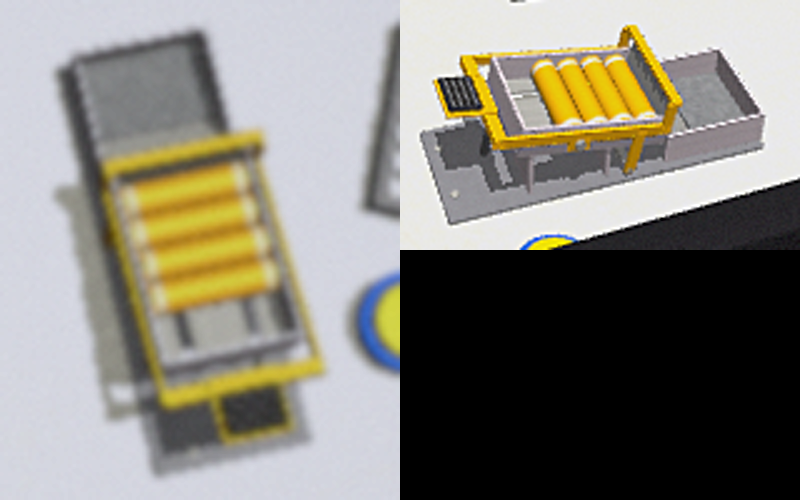

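The target is the yellow-framed dispenser, which is the only one with yellow wraps. Its pad is the black ribbed square in the yellow frame, at about (414,238) in the top view and (279,278) in the side view. The dark patch to its left in the top view is shadow.

```bash
cat > h.py <<'E'
import numpy as np
from cell import r
def ray(n,u,v):
    c=r.calibration(n);K,R,t=c['K'],c['R'],np.array(c['t'])
    return -R.T@t, R.T@np.linalg.inv(K)@np.array([u,v,1.])
def onz(n,u,v,z):
    o,d=ray(n,u,v);return o+d*(z-o[2])/d[2]
def tri(u1,v1,u2,v2):
    a,d=ray('top',u1,v1);b,e=ray('side',u2,v2)
    k=np.linalg.lstsq(np.c_[d,-e],b-a,rcond=None)[0]
    p,q=a+k[0]*d,b+k[1]*e
    return (p+q)/2,np.linalg.norm(p-q)
E
python3 - <<'E'
from h import *
import cv2
t=np.load("top0.npz");s=np.load("side0.npz")
def dark(p,x0,x1,y0,y1,thr):
    m=np.zeros(p.shape[:2],np.uint8);m[y0:y1,x0:x1]=(p[y0:y1,x0:x1].max(2)<thr)
    n,l,st,c=cv2.connectedComponentsWithStats(m);
    for i in range(1,n):
        if st[i,4]>15:print(st[i],c[i])
print('top');dark(t['p'],404,424,230,246,45)
print('side');dark(s['p'],270,290,267,288,70)
print(tri(413.8,238,279.4,277.6)); print(onz('top',413.8,238,.103),onz('side',279.4,277.6,.103))
def dep(n,u,v,d):
    o,e=ray(n,u,v);return o+e*np.median(d[v-1:v+2,u-1:u+2])
print(dep('top',414,238,t['d']),dep('side',279,278,s['d']))
# rolls' yellow mask for axis: tray rear corners / gate bar top
h=cv2.cvtColor(t['p'],cv2.COLOR_RGB2HSV)
m=((h[...,0]>15)&(h[...,0]<33)&(h[...,1]>130)&(h[...,2]>60)).astype(np.uint8);m[:,:360]=0;m[:,436:]=0;m[:150]=0;m[260:]=0
c=max(cv2.findContours(m,0,2)[0],key=cv2.contourArea);print(cv2.minAreaRect(c))
# pad centre, far tray corners on plane z=.04
for u,v in((350+80/4,135+58/4),(350+205/4,135+35/4)):print(onz('top',u,v,.04))
for u,v in((350+106/4,135+165/4),(350+262/4,135+138/4)):print('gatebar',onz('top',u,v,.1))
for u,v in((350+162/4,135+400/4),(350+322/4,135+368/4)):print('rearbar',onz('top',u,v,.095))
E
```

```text
top
[406 232  15  11 131] [412.82442748 237.22137405]
side
[270 271  18  14 100] [277.93 277.72]
(array([ 0.41030204, -0.28470747,  0.1029135 ]), np.float64(0.00395037238497426))
[ 0.40831552 -0.28477038  0.103     ] [ 0.4122694  -0.28453268  0.103     ]
[ 0.40820877 -0.28504053  0.1042804 ] [ 0.41132489 -0.28664805  0.10385598]
((399.45281982421875, 193.58489990234375), (34.61486053466797, 25.27433967590332), 74.05460357666016)
[ 0.67418521 -0.17572622  0.04      ]
[ 0.69252841 -0.26848076  0.04      ]
gatebar [ 0.5808999  -0.18522425  0.1       ]
gatebar [ 0.6011463  -0.29517363  0.1       ]
rearbar [ 0.41687989 -0.22228375  0.095     ]
rearbar [ 0.43978712 -0.33366054  0.095     ]
```

Pad top measured at (0.410, −0.285, 0.103). Both views agree to 4 mm and the height matches. The dispenser yaw is about 12.5°, and pad to tray end measures 0.280 m against 0.283 m given. I'll shut the fingers and start the transfer at the current height.

Call:
servo_tool(
  series=[
    {"x": -0.3,"y": -0.5},
    {"x": -0.65,"y": -1},
    {"x": -0.65,"y": -1},
    {"x": -0.65,"y": -1},
    {"x": -0.65,"y": -1},
    {"x": -0.65,"y": -1},
    {"x": -0.65,"y": -1},
    {"x": -0.65,"y": -1},
    {"x": -0.65,"y": -1,"roll": 0.5},
    {"x": -0.65,"y": -1,"roll": 0.5},
  ],
  fingers=0,
  newtons=20,
)

```text
$.series[0]: bad value
```

Call:
servo_tool(
  series=[
    {"x": -0.3,"y": -0.5,"z": 0,"roll": 0},
    {"x": -0.65,"y": -1,"z": 0,"roll": 0},
    {"x": -0.65,"y": -1,"z": 0,"roll": 0},
    {"x": -0.65,"y": -1,"z": 0,"roll": 0},
    {"x": -0.65,"y": -1,"z": 0,"roll": 0},
    {"x": -0.65,"y": -1,"z": 0,"roll": 0},
    {"x": -0.65,"y": -1,"z": 0,"roll": 0},
    {"x": -0.65,"y": -1,"z": 0,"roll": 0},
    {"x": -0.65,"y": -1,"z": 0,"roll": 0.5},
    {"x": -0.65,"y": -1,"z": 0,"roll": 0.5},
  ],
  fingers=0,
  newtons=20,
)

```text
t: 1.35
position: [0.2287, 0.2585, 0.2185]
tool_rot: [-180.0, 0.0, 156.5]
force: [0.2, -0.3, 0.2]
gripper_width: 0.0013
```

```bash
cat > plan.py <<'E'
import numpy as np
def plan(p,yaw,goal,gyaw,n):
    d=(np.array(goal)-p)/n; dy=(gyaw-yaw)/n
    for i in range(n):
        y=np.radians(yaw); yaw+=dy
        print(i,"x %.2f y %.2f roll %.2f"%((d@[np.cos(y),np.sin(y)])/.025,(d@[np.sin(y),-np.cos(y)])/.025,-dy/8))
E
python3 -c "
from plan import *
plan(np.array([.2287,.2585]),156.5,(.41,-.285),12.5,20)"
```

```text
0 x -0.77 y -0.85 roll 0.90
1 x -0.87 y -0.75 roll 0.90
2 x -0.95 y -0.63 roll 0.90
3 x -1.03 y -0.51 roll 0.90
4 x -1.08 y -0.38 roll 0.90
5 x -1.12 y -0.24 roll 0.90
6 x -1.14 y -0.10 roll 0.90
7 x -1.14 y 0.05 roll 0.90
8 x -1.13 y 0.19 roll 0.90
9 x -1.10 y 0.33 roll 0.90
10 x -1.05 y 0.47 roll 0.90
11 x -0.98 y 0.59 roll 0.90
12 x -0.90 y 0.71 roll 0.90
13 x -0.80 y 0.82 roll 0.90
14 x -0.69 y 0.91 roll 0.90
15 x -0.57 y 0.99 roll 0.90
16 x -0.45 y 1.06 roll 0.90
17 x -0.31 y 1.10 roll 0.90
18 x -0.17 y 1.13 roll 0.90
19 x -0.03 y 1.15 roll 0.90
```

Call:
servo_tool(
  series=[
    {"x": -0.75,"y": -0.85,"z": 0,"roll": 0.9},
    {"x": -0.85,"y": -0.75,"z": 0,"roll": 0.9},
    {"x": -0.95,"y": -0.65,"z": 0,"roll": 0.9},
    {"x": -1,"y": -0.5,"z": 0,"roll": 0.9},
    {"x": -1,"y": -0.4,"z": 0,"roll": 0.9},
    {"x": -1,"y": -0.25,"z": 0,"roll": 0.9},
    {"x": -1,"y": -0.1,"z": 0,"roll": 0.9},
    {"x": -1,"y": 0.05,"z": 0,"roll": 0.9},
    {"x": -1,"y": 0.2,"z": 0,"roll": 0.9},
    {"x": -1,"y": 0.35,"z": 0,"roll": 0.9},
  ],
)

```text
t: 2.6
position: [0.3127, 0.0045, 0.2185]
tool_rot: [180.0, 0.0, 84.4]
force: [-0.5, 0.7, -0.7]
gripper_width: 0.0005
```

```bash
python3 -c "
from plan import *
from cell import r
s=r.sense();print(s['t'],s['position'],s['tool_rot'],s['joint_pos'])
plan(np.array(s['position'][:2]),s['tool_rot'][2],(.41,-.285),12.5,11)"
```

```text
2.6 [0.31269151 0.00452656 0.21845678] [1.79996104e+02 5.28118717e-03 8.44028947e+01] [-7.71723876e+00 -6.43035278e+00  1.25284361e+02 -5.86129239e-03
  6.11419031e+01 -2.11730487e+00]
0 x -1.01 y 0.45 roll 0.82
1 x -0.95 y 0.57 roll 0.82
2 x -0.88 y 0.67 roll 0.82
3 x -0.80 y 0.77 roll 0.82
4 x -0.71 y 0.85 roll 0.82
5 x -0.61 y 0.93 roll 0.82
6 x -0.50 y 0.99 roll 0.82
7 x -0.38 y 1.04 roll 0.82
8 x -0.26 y 1.08 roll 0.82
9 x -0.14 y 1.10 roll 0.82
10 x -0.01 y 1.11 roll 0.82
```

Call:
servo_tool(
  series=[
    {"x": -1,"y": 0.45,"z": 0,"roll": 0.9},
    {"x": -0.95,"y": 0.6,"z": 0,"roll": 0.9},
    {"x": -0.9,"y": 0.7,"z": 0,"roll": 0.9},
    {"x": -0.8,"y": 0.8,"z": 0,"roll": 0.9},
    {"x": -0.7,"y": 0.85,"z": 0,"roll": 0.9},
    {"x": -0.6,"y": 0.95,"z": 0,"roll": 0.9},
    {"x": -0.5,"y": 1,"z": 0,"roll": 0.9},
    {"x": -0.4,"y": 1,"z": 0,"roll": 0.9},
    {"x": -0.3,"y": 1,"z": 0,"roll": 0.9},
    {"x": -0.1,"y": 1,"z": 0,"roll": 0.9},
  ],
)

```text
t: 3.85
position: [0.388, -0.2582, 0.2185]
tool_rot: [-180.0, 0.0, 12.4]
force: [-0.3, -0.0, 0.8]
gripper_width: 0.0006
```

```bash
python3 -c "
from plan import *
from cell import r
import cv2
s=r.sense();print(s['t'],s['position'],s['tool_rot'],s['joint_pos'])
p,d=r.read_camera('wrist');cv2.imwrite('pics/w1.png',p[:,:,::-1]);np.savez('w1.npz',p=p,d=d);print(r.calibration('wrist'))
plan(np.array(s['position'][:2]),s['tool_rot'][2],(.41,-.285),12.5,1)"
```

```text
3.85 [ 0.38797054 -0.25824385  0.21850528] [-1.79986438e+02  1.72420783e-02  1.23963370e+01] [-3.93718287e+01  1.13282165e+01  1.06511879e+02 -5.82416728e-03
  6.21812282e+01  3.82345553e+01]
{'K': array([[287.44245996,   0.        , 320.201468  ],
       [  0.        , 287.44245996, 195.26983375],
       [  0.        ,   0.        ,   1.        ]]), 'tool_from_camera': array([[ 7.32100902e-05, -9.59442355e-01, -2.81904882e-01,
         7.84030489e-02],
       [ 9.99998940e-01, -3.39701581e-04,  1.41584670e-03,
         1.64051424e-03],
       [-1.45418683e-03, -2.81904687e-01,  9.59441313e-01,
        -1.65988696e-01],
       [ 0.00000000e+00,  0.00000000e+00,  0.00000000e+00,
         1.00000000e+00]])}
0 x 0.63 y 1.23 roll -0.01
```

View pics/w1.png

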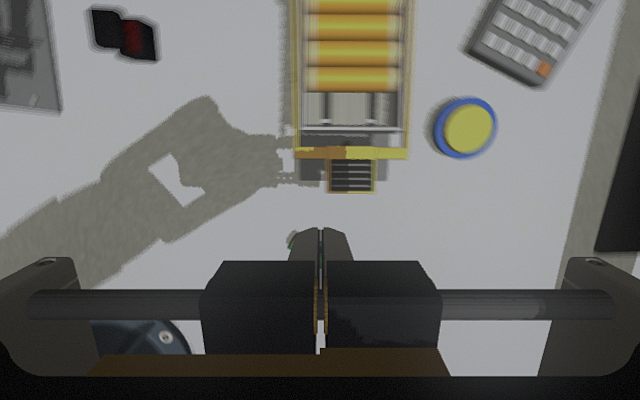

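The wrist view shows the yellow dispenser upright in the picture, so the yaw is aligned. The pad is at about (351,176) and the shut fingertips at about (320,230). I'll locate the pad from this view.

```bash
python3 -c "
from h import *
s=r.sense();c=r.calibration('wrist');T=c['tool_from_camera']
y=np.radians(s['tool_rot'][2]);R=np.array([[np.cos(y),np.sin(y),0],[np.sin(y),-np.cos(y),0],[0,0,-1]])
p=np.load('w1.npz')['p'];d=np.load('w1.npz')['d']
import cv2
def w(u,v,z):
    e=R@T[:3,:3]@np.linalg.inv(c['K'])@[u,v,1];o=np.array(s['position'])+R@T[:3,3];return o+e*(z-o[2])/e[2]
cr=cv2.resize(p[120:210,280:430],None,fx=5,fy=5);cv2.imwrite('pics/w1c.png',cr[:,:,::-1])
for u,v in((351,176),(329,160),(375,160),(329,192),(375,192),(296,153),(407,153)):
    print(u,v,w(u,v,.103),d[v,u])
"
```

```text
351 176 [ 0.41098762 -0.28930324  0.103     ] 0.287537
329 160 [ 0.42214231 -0.26425841  0.103     ] 0.2859632
375 160 [ 0.431575   -0.30861554  0.103     ] 0.38059404
329 192 [ 0.39015728 -0.27135721  0.103     ] 0.29473242
375 192 [ 0.39988985 -0.31716258  0.103     ] 0.39876646
296 153 [ 0.4221527  -0.23117465  0.103     ] 0.29124072
407 153 [ 0.4447617  -0.33747462  0.103     ] 0.38344392
```

View pics/w1c.png

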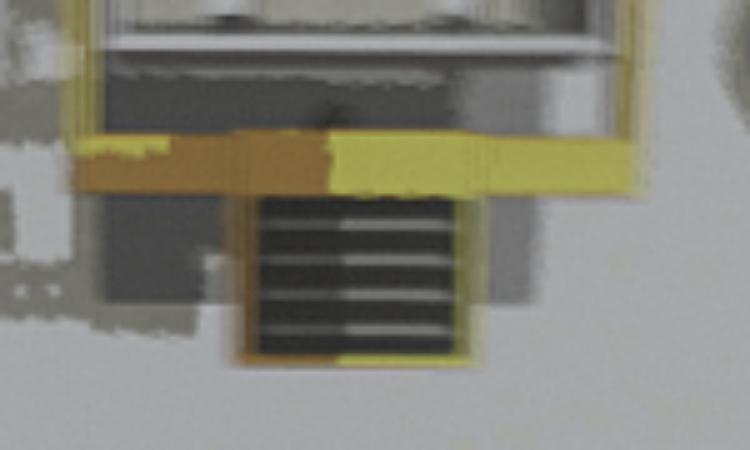

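The wrist view puts the pad at (0.411,−0.289), against (0.410,−0.285) from the fixed cameras. I'll aim for (0.409,−0.287) and descend to z≈0.12.

Call:
servo_tool(
  series=[
    {"x": 0.25,"y": 0.65,"z": 0,"roll": 0},
    {"x": 0.25,"y": 0.65,"z": 0,"roll": 0},
    {"x": 0,"y": 0,"z": 0.8,"roll": 0},
    {"x": 0,"y": 0,"z": 0.8,"roll": 0},
    {"x": 0,"y": 0,"z": 0.8,"roll": 0},
    {"x": 0,"y": 0,"z": 0.8,"roll": 0},
    {"x": 0,"y": 0,"z": 0.8,"roll": 0},
    {"x": 0,"y": 0,"z": 0,"roll": 0},
    {"x": 0,"y": 0,"z": 0,"roll": 0},
    {"x": 0,"y": 0,"z": 0,"roll": 0},
  ],
)

```text
t: 5.15
position: [0.4083, -0.2867, 0.1195]
tool_rot: [179.9, -0.0, 12.7]
force: [0.1, 0.3, -0.6]
gripper_width: 0.001
```

```bash
python3 -c "
from cell import r
import cv2,numpy as np
s=r.sense();print(s['t'],s['position'],s['force'])
p,d=r.read_camera('side');q,_=r.read_camera('wrist')
a=cv2.resize(p[210:340,240:400],(480,390));b=cv2.resize(q[130:260,260:400],(280,260))
c=np.zeros((390,780,3),np.uint8);c[:,:480]=a;c[:260,490:770]=b
cv2.imwrite('pics/s2.png',c[:,:,::-1])"
```

```text
5.15 [ 0.40834592 -0.28668102  0.11950297] [ 0.07054271  0.29409074 -0.62739381]
```

View pics/s2.png

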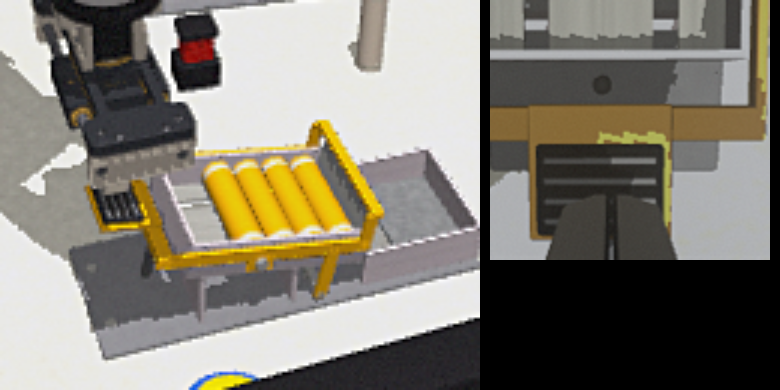

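The fingertips are over the pad in both views, within about 3 mm of centre and clear of everything. Now I press, following the pad about 7 mm backwards.

Call:
servo_tool(
  series=[
    {"x": 0,"y": -0.05,"z": 0.3,"roll": 0},
    {"x": 0,"y": -0.05,"z": 0.25,"roll": 0},
    {"x": -0.03,"y": 0,"z": 0.25,"roll": 0},
    {"x": -0.04,"y": 0,"z": 0.25,"roll": 0},
    {"x": -0.04,"y": 0,"z": 0.25,"roll": 0},
    {"x": -0.05,"y": 0,"z": 0.25,"roll": 0},
    {"x": -0.05,"y": 0,"z": 0.2,"roll": 0},
    {"x": -0.02,"y": 0,"z": 0.08,"roll": 0},
    {"x": 0,"y": 0,"z": 0,"roll": 0},
    {"x": 0,"y": 0,"z": 0,"roll": 0},
  ],
)

```text
t: 6.5
position: [0.4028, -0.2852, 0.0743]
tool_rot: [180.0, -0.1, 12.7]
force: [-2.6, 7.4, 24.7]
gripper_width: 0.0004
```

```bash
cat > look.py <<'E'
import sys
from cell import r
import cv2,numpy as np
s=r.sense();print(s['t'],s['position'],s['force'])
p,d=r.read_camera('side');q,_=r.read_camera('wrist')
a=cv2.resize(p[210:340,240:400],(480,390));b=cv2.resize(q[60:260,240:420],(300,333))
c=np.zeros((390,790,3),np.uint8);c[:,:480]=a;c[:333,490:790]=b
cv2.imwrite(sys.argv[1],c[:,:,::-1])
E
python3 look.py pics/s3.png
```

```text
6.5 [ 0.40279975 -0.28523747  0.07429008] [-2.59828774  7.39942675 24.72943399]
```

View pics/s3.png

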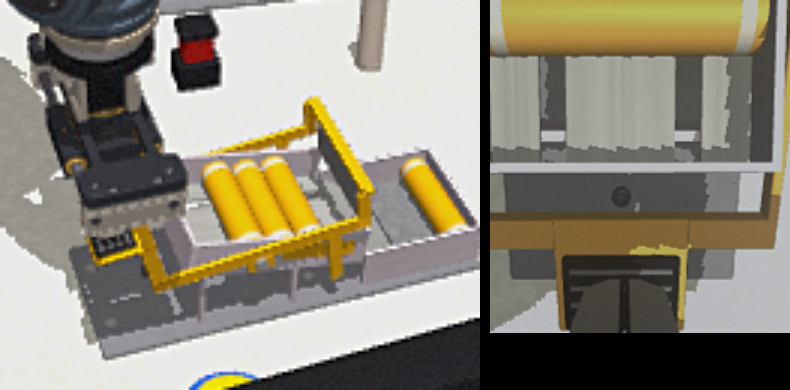

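The lever is on its stop (25 N, tip at 74 mm). The gate is up, one roll lies in the tray and three are held back. I'll release upward.

Call:
servo_tool(
  series=[
    {"x": 0,"y": 0,"z": 0,"roll": 0},
    {"x": 0.02,"y": 0,"z": -0.1,"roll": 0},
    {"x": 0.05,"y": 0,"z": -0.2,"roll": 0},
    {"x": 0.05,"y": 0,"z": -0.25,"roll": 0},
    {"x": 0.04,"y": 0,"z": -0.25,"roll": 0},
    {"x": 0.03,"y": 0,"z": -0.25,"roll": 0},
    {"x": 0,"y": 0,"z": -0.3,"roll": 0},
    {"x": 0,"y": 0,"z": -0.5,"roll": 0},
    {"x": 0,"y": 0,"z": -0.8,"roll": 0},
    {"x": 0,"y": 0,"z": -0.8,"roll": 0},
  ],
)

```text
t: 7.85
position: [0.4063, -0.2841, 0.1601]
tool_rot: [-180.0, 0.0, 12.7]
force: [-0.1, -0.5, 0.5]
gripper_width: 0.0001
```

Call:
servo_tool(
  series=[
    {"x": 0,"y": 0,"z": -0.8,"roll": 0},
    {"x": 0,"y": 0,"z": -0.8,"roll": 0},
    {"x": 0,"y": 0,"z": 0,"roll": 0},
    {"x": 0,"y": 0,"z": 0,"roll": 0},
    {"x": 0,"y": 0,"z": 0,"roll": 0},
    {"x": 0,"y": 0,"z": 0,"roll": 0},
    {"x": 0,"y": 0,"z": 0,"roll": 0},
    {"x": 0,"y": 0,"z": 0,"roll": 0},
    {"x": 0,"y": 0,"z": 0,"roll": 0},
    {"x": 0,"y": 0,"z": 0,"roll": 0},
  ],
)

```text
t: 9.1
position: [0.4066, -0.2842, 0.1991]
tool_rot: [-180.0, -0.0, 12.7]
force: [0.4, 0.3, 0.3]
gripper_width: 0.0006
```

```bash
python3 look.py pics/s4.png
```

```text
9.1 [ 0.40660078 -0.28423696  0.19913673] [0.40226847 0.28372894 0.28859694]
```

View pics/s4.png

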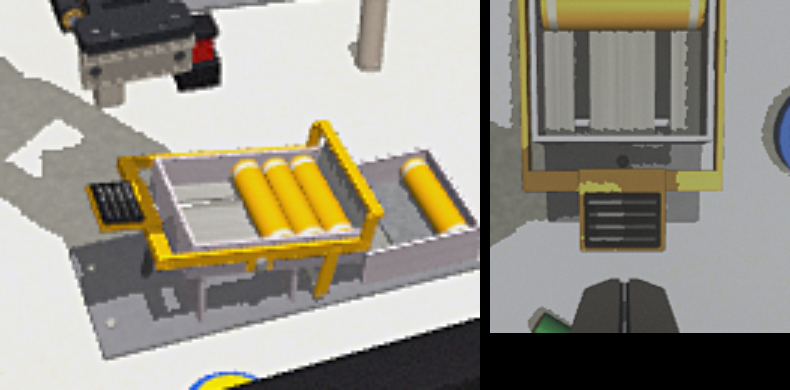

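The pad is back up, the gate is shut and the next rolls have moved down to it. One roll is in the tray. I'll make one last check against the starting pictures, then hand in.

```bash
python3 - <<'E'
from cell import r
import cv2,numpy as np
p,d=r.read_camera('side');o=np.load('side0.npz')['p']
q,_=r.read_camera('top');o2=np.load('top0.npz')['p']
m=(cv2.absdiff(cv2.GaussianBlur(p,(3,3),0),cv2.GaussianBlur(o,(3,3),0)).max(2)>40).astype(np.uint8)
m2=(cv2.absdiff(cv2.GaussianBlur(q,(3,3),0),cv2.GaussianBlur(o2,(3,3),0)).max(2)>25).astype(np.uint8)
for k in(m,m2):
    n,l,s,c=cv2.connectedComponentsWithStats(k);print([list(map(int,x)) for x in s[1:] if x[4]>12])
x=np.vstack([cv2.resize(z[240:320,265:410],None,fx=3.5,fy=3.5) for z in(o,p)]);cv2.imwrite('pics/cmp.png',x[:,:,::-1])
E
```

```text
[[0, 0, 109, 235, 13399], [108, 0, 198, 312, 27934], [197, 76, 3, 14, 19], [294, 93, 11, 10, 48], [286, 106, 24, 10, 45], [127, 142, 13, 26, 89], [70, 146, 13, 15, 35], [76, 149, 16, 11, 47], [135, 150, 7, 10, 38], [52, 154, 18, 15, 146], [287, 194, 4, 6, 13], [161, 224, 9, 10, 35], [373, 262, 23, 26, 308], [307, 264, 21, 27, 289], [292, 300, 5, 6, 18]]
[[370, 143, 33, 14, 283], [192, 187, 304, 213, 29461], [386, 200, 34, 15, 295], [0, 308, 205, 92, 13906], [271, 347, 45, 46, 897], [296, 352, 54, 48, 1019], [303, 389, 29, 11, 126]]
```

View pics/cmp.png

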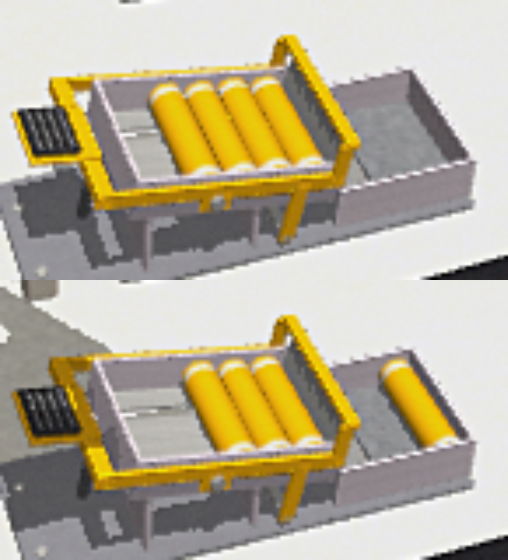

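The lever and gate look exactly as they did at the start. The three remaining rolls sit in the places of the original first three. Outside the arm and its shadow, only the fourth roll's old place and the tray have changed.

```bash
python3 -c "
from cell import r
print(r.close_job(), r.sense()['t'])"
```

```text
the job is handed in; nothing more can be done
the job is handed in; nothing more can be done
```

One yellow roll was dispensed, and I handed the job in just after 9 s of the 32 s allowed. With the fingers shut, I pressed the yellow pad to its stop (tip at 74 mm, about 25 N), and the roll ran into the catch tray. I then followed the pad back up and withdrew to z ≈ 0.20 m.

- **Dispenser:** in the last pictures one roll lies in the yellow tray. The lever, pad and gate look the same as at the start, and the other three rolls have moved down against the shut gate.
- **Rest of the counter:** comparing start and end pictures, the only changes away from the arm and its shadow were the fourth roll's old place and the tray. The arm and its shadow hid parts of both pictures, so the items there were not compared. The wrist force was back to about zero.
- **Disagreement:** the wrist view and the fixed cameras differed by about 4 mm on the pad's y position. I aimed between the two, and no check failed.

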